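Free the sagging bolt and hold the guard cage's gate ajar

TASK

Open the gate of the mesh guard cage round the desiccator: its barrel bolt sags, so the thick brass nose hooks behind the bent-up lip of the keeper and you must lift the bolt by its knob while you draw it fully back. Then swing the self-closing gate towards you until its free edge stands about 12 cm out from the post, and finish while still holding it there with the gripper, bolt drawn back, so that I can reach in. Leave the desiccator, the tube rack, the tip box, the bottles and the beaker where they stand.

Things in the scene. Friction and masses are not known exactly. Their poses are not given: they have to be found in the camera images.
- cage: Fixed grey mesh guard cage, 372 mm wide (y), 290 deep (x), 240 high. Origin: on the bench below the centre of its front face (plane x = 0); x points into the cage, away from you, y left, z up. The gate, 302 wide, 192 high, lower edge 30 above the bench, is flush with the front face, hinged at the left (y = +152), bolted on the right to a 32 mm post.
- gate_hinge (a point): Point on the vertical hinge line of the gate, 203 mm above the bench.
- gate_edge (a point): Point on the gate's free (right) edge, front face, 203 mm above the bench, 302 mm from the hinge: 12 cm out from the cage's front face is 0.41 rad of swing.
- bolt_knob (a point): Grip point on the bolt's knob: a level steel stub, 12 mm thick, standing out from the rod towards you, square to the gate, ending in a black ball 20 mm in diameter. The point is on its axis, 53 mm before the gate's face, 194 mm above the bench while the bolt sags; bare stub from 20 mm behind it to 15 mm ahead. Guides and keeper stay within 45 mm of the gate's face. Axes: the bolt's.
- bolt_nose (a point): Tip of the bolt's brass nose (28 mm in diameter, 26 mm long, on a steel rod 10 mm in diameter).
- bolt (a joint): Draw of the bolt, m: 0 fully shot, growing as it is drawn to the left along the gate (towards the hinge), stop at 0.052. Friction about 1.5 N. Left sagging, it stops at about 0.006 as the nose's flat shoulder meets the keeper's lip; from 0.036 the nose is out of the keeper and the gate can swing.
- bolt_sag (a joint): Tilt of the bolt about its rear guide, rad: 0 level, negative nose down. It hangs at about -0.075 by its weight (0.3 kg) and can be raised to +0.070. Above -0.040 the nose passes over the lip. The knob is 120 mm from the rear guide when shot, nearer by the draw: lifting it 9 mm makes the bolt level; keep the knob at that height while you draw.
- desiccator: Clear glass desiccator standing in the cage, 216 mm across, 196 mm high, 1.6 kg. Origin: centre of its underside.
- tube_rack: Loose orange rack of small tubes, 60 x 110 mm, 51 mm high, before the hinge half of the gate. Origin: centre of its underside.
- tip_box: Loose blue pipette tip box, 122 x 86 x 67 mm high, beside the cage. Origin: centre of its underside.
- reagent_bottle: Loose white jar with blue cap, 68 mm across, 135 mm high, beside the cage. Origin: centre of its underside.
- amber_bottle: Loose amber bottle with black cap, 64 mm across, 140 mm high, beside the cage. Origin: centre of its underside.
- beaker: Loose glass beaker, 72 mm across, 90 mm high, beside the cage. Origin: centre of its underside.
- gate: The gate's mesh leaf with bolt and guides on it (12 mm thick, 1.3 kg in all). Origin at the foot of the hinge line; shut, its x points into the cage and its y to the left. It opens towards you, turning clockwise from above, up to 1.5 rad; a hinge spring pulls it shut with 0.45 to 0.7 N m. The tube rack before its hinge half would be hit beyond about 0.7 rad.
- keeper_lip (a point): Middle of the top of the keeper's bent lip. The keeper is a fixed brass cradle on the right-hand post round the bolt's nose, open at the top; its gate-side sill is bent up to this lip, 5 mm thick along the bolt, its top 180 mm above the bench (23 mm below the level bolt's axis); its front cheek, 51 mm high, is 37 to 41 mm before the gate's face.

How it is judged:
By the outcome, as a careful person would: the job done as asked, in the order asked, and still so for the second after the job is handed in, while the arm keeps its last pose, push and grip.
It also fails if it takes over 32 s, if anything falls off the work surface, if the arm or the gripper's body presses on something with over 40 N, if the wrist force passes 120 N, or if a joint passes its speed limit or range.

ROBOT

A 6-joint arm with a two-finger parallel gripper is mounted at the origin on the work surface. World frame = base frame: x ahead of the robot, y to its left, z up, the work surface at z = 0. Lengths are in m, angles in rad, forces in N, time in s.
With the tool pointing down it reaches from about 0.375 to 0.9 m from the base axis. Payload 3.1 kg.
Tool frame: the origin (TCP) lies midway between the tips of the shut fingers; the grasp point (between the pads) lies 19 mm behind it (pinch_z is the distance from the TCP to the grasp point, in m); y points along the fingers, z is the direction in which the jaws open and shut, and the axes are right-handed (so a half turn about y gives the same grasp; the last joint's range is limited). The gripper opens to 87 mm and grips with 3 to 60 N. Pads are 19 mm wide; open, the fingers measure 117 mm over their backs; the gripper's body (75 mm by 190 mm) begins 51 mm behind the grasp point.
Start: joints at [-1.286, 0.527, 1.433, -0, 1.181, -0.178], TCP at [0.279, -0.559, 0.223] pointing down, gripper open.
Joint ranges: [-3.08, 3.08], [-0.75, 2.2], [0.22, 2.44], [-1.43, 4.57], [0, 2.65], [-2.85, 2.85]. Speed limits (rad/s): [2.79, 2.79, 3.14, 3.14, 3.14, 3.14].

INTERFACE

Orientations are given as a unit quaternion [x, y, z, w].
In Python, from rig import * gives the robot as it stands.
- The arm moves only by the tool drive_tool, never from a script. Its argument "plan" is a list of rows, each a list of 7 numbers: the shift along the tool's x, y, z in mm, then the turn, a rotation vector about the tool's x, y, z in degrees, then the finger opening in mm, from 0 to 87. A call has 1 to 10 rows; each row is the pose to reach, as a shift and turn from the pose commanded when the call began, along the tool's axes at that moment; what a row does not reach only later rows make up. A row lasts 1/10 s, in which the tool goes at most 50 mm and 8.59 degrees, less where a joint would pass 70% of its speed; a pose out of reach is approached as far as the arm can. A call with a gripper value outside its range is refused whole. The fingers move at their own pace and stop on an object; "newtons" is the grip in N (left out, the last holds). Time passes only in rows, so rows that repeat a pose let the fingers close. It gives the time, the measured TCP pose, the force and the opening at its end, in the units of the state.
- get_obs(): the state, without advancing time (a new reading comes with each control period).
- camera(name): name is "side" or "top" or "wrist"; returns the picture (420x560x3 uint8, blue, green, red); there is no depth.
- get_calibration(name): a dict with "fx", "fy", "cx", "cy" (pixels), "origin" and "rotation" of the camera in the world; the wrist camera has in their place "tool_from_camera" (4x4, takes a point from camera to tool coordinates, whose origin is the TCP and whose axes are the tool frame's). Camera axes: x right, y down, z forward; pixel columns grow to the right and rows downward; lengths in m; the calibration is good to about 2 mm. The wrist camera is an equidistant fisheye: a pixel r from the principal point sees the ray r / f radians off the axis. A picture is of the moment at which its call begins: read the wrist's pose just before it. get_calibration takes no time and is no camera call.
- hand_in(): hands the job in, once; it reports no verdict.
Trained networks look in the newest picture that a camera, given by its name, has taken for a name from the list of things; names that differ only in an ending like _2 or _b are one class to them, and where a whole thing is asked for, a point or a joint stands for the part that bears it (a point fixed in the world has none). Each returns a list of dicts, best first, with "conf" (0 to 1); they miss things now and then, are a little off and sometimes report something else, mostly with a low value. They report only what shows in the picture. A call takes as long as a camera call.
- spot_in(camera, target): "location" ([column, row] in pixels, amid what is visible of it).
- mark_of(camera, target): "location" ([column, row] in pixels: a listed point, or the origin of a listed thing).
The state is a dict: "time": time; "q": joint angles; "joint_velocities": joint speeds; "joint_torque": joint torques, N m; "position": TCP position; "tool_rot": TCP orientation; "ft_force": force on the tool from outside, world axes, zero at the start; "moment": the same for the moment, N m; "grip_width": finger opening in m.
Only numpy, scipy, OpenCV 4.12 (cv2) and the standard library are available. Lean on these libraries where they do the work, as an engineer would, in place of code of your own. Each camera call takes 0.05 s, during which the arm holds its last target. There are 200 camera calls.

## Working session

There is one attempt and no reset: what is moved stays moved. The work goes in short steps, Python scripts to look and compute and a tool call to move; the robot and the scene stay as the last step left them, time stands still between calls to the robot, and variables do not carry over. Pictures are saved under pics/ and viewed, about 8 in all and at most 12, crops included, and the job is handed in when it is done.

Besides the shell and the picture viewer there is one more tool, called after "Request:" by a JSON object that holds its "fn" and its "kwargs". drive_tool: Moves the arm, as the interface text tells. Its arguments: {"type":"object","properties":{"plan":{"type":"array","items":{"type":"array","items":{"type":"number"}}},"newtons":{"type":"number"}},"required":["plan"]}

```bash
mkdir -p pics; cat > h.py <<'E'
from rig import *
import numpy as np, cv2
from scipy.spatial.transform import Rotation as R
from scipy.optimize import least_squares
def ray(name,px,obs=None):
    c=get_calibration(name)
    u=(px[0]-c["cx"])/c["fx"]; v=(px[1]-c["cy"])/c["fy"]
    if name=="wrist":
        r=np.hypot(u,v); d=np.array([u/r*np.sin(r),v/r*np.sin(r),np.cos(r)]) if r>0 else np.array([0,0,1.])
        T=np.array(c["tool_from_camera"]); Rt=R.from_quat(obs["tool_rot"]).as_matrix()
        return np.array(obs["position"])+Rt@T[:3,3], Rt@T[:3,:3]@d
    d=np.array([u,v,1.]); d=np.array(c["rotation"])@d
    return np.array(c["origin"]), d/np.linalg.norm(d)
def tri(rays):
    A=0;b=0
    for o,d in rays:
        d=d/np.linalg.norm(d);P=np.eye(3)-np.outer(d,d); A=A+P; b=b+P@o
    p=np.linalg.solve(A,b)
    return p,[float(np.linalg.norm((np.eye(3)-np.outer(d,d))@(p-o))) for o,d in rays]
def atz(r,z): o,d=r; return o+d*(z-o[2])/d[2]
E
python3 - <<'E'
from h import *
o=get_obs();print(o)
for n in ["side","top","wrist"]:
    im=camera(n);cv2.imwrite(f"pics/a_{n}.png",im)
    c=get_calibration(n);print(n,{k:np.round(v,3).tolist() for k,v in c.items()})
    for t in ["cage","gate_hinge","gate_edge","bolt_knob","bolt_nose","keeper_lip","tube_rack","desiccator"]:
        print(t,[(np.round(m["location"]).tolist(),round(m["conf"],2)) for m in mark_of(n,t)[:2]])
cv2.imwrite("pics/a.png",cv2.resize(np.hstack([cv2.imread("pics/a_side.png"),cv2.imread("pics/a_top.png")]),(800,300)))
E
```

```text
{'time': 0.0, 'q': array([-1.28652717e+00,  5.28465390e-01,  1.43388297e+00,  1.25951287e-05,
        1.18137627e+00, -1.78465656e-01]), 'joint_velocities': array([-0.00018458,  0.00103698, -0.00168053, -0.00053723,  0.00015169,
       -0.00041947]), 'joint_torque': array([-1.69500527e-04, -4.40044606e+01, -1.76592457e+01,  6.33007963e-02,
        5.82660839e-02, -1.54763766e-04]), 'position': array([ 0.27884274, -0.55854872,  0.22157825]), 'tool_rot': array([-0.16217975,  0.68901796, -0.6875121 ,  0.16210826]), 'ft_force': array([-0.1332704 , -0.25466621,  0.19442782]), 'moment': array([ 0.01917154, -0.00257594,  0.01730295]), 'grip_width': 0.08665585060811788}
side {'fx': 466.895, 'fy': 466.895, 'cx': 276.774, 'cy': 207.157, 'origin': [0.943, 0.276, 1.365], 'rotation': [0.482, 0.862, -0.136, -0.076]}
cage [([283.0, 212.0], 0.64)]
gate_hinge [([337.0, 224.0], 0.82)]
gate_edge [([240.0, 162.0], 0.61)]
bolt_knob [([280.0, 168.0], 0.77)]
bolt_nose [([233.0, 154.0], 0.9), ([337.0, 223.0], 0.17)]
keeper_lip [([248.0, 164.0], 0.79)]
tube_rack [([346.0, 202.0], 0.9)]
desiccator [([246.0, 163.0], 0.57)]
top {'fx': 400.69, 'fy': 400.69, 'cx': 277.794, 'cy': 210.951, 'origin': [0.539, 0.062, 1.004], 'rotation': [-0.699, 0.714, -0.026, 0.015]}
cage [([266.0, 220.0], 0.68)]
gate_hinge [([188.0, 216.0], 0.86)]
gate_edge [([335.0, 220.0], 0.88)]
bolt_knob [([287.0, 245.0], 0.65)]
bolt_nose [([355.0, 229.0], 0.87)]
keeper_lip [([333.0, 228.0], 0.58)]
tube_rack [([209.0, 276.0], 0.79), ([374.0, 210.0], 0.21)]
desiccator [([146.0, 209.0], 0.74), ([334.0, 229.0], 0.58)]
wrist {'fx': 325.192, 'fy': 325.192, 'cx': 279.917, 'cy': 209.842, 'tool_from_camera': [[0.001, 0.959, 0.283, -0.078], [-0.0, -0.283, 0.959, -0.161], [1.0, -0.001, 0.0, 0.001], [0.0, 0.0, 0.0, 1.0]]}
cage []
gate_hinge []
gate_edge []
bolt_knob []
bolt_nose []
keeper_lip []
tube_rack []
desiccator []
```

View picture.

```bash
python3 - <<'E'
from h import *
P={"gate_hinge":((337,224),(188,216)),"gate_edge":((240,162),(335,220)),"bolt_knob":((280,168),(287,245)),"bolt_nose":((233,154),(355,229)),"keeper_lip":((248,164),(333,228)),"tube_rack":((346,202),(209,276)),"cage":((283,212),(266,220))}
for k,(s,t) in P.items():
    p,e=tri([ray("side",s),ray("top",t)]); print(k,p.round(3),np.round(e,3))
for k,z in [("gate_hinge",.203),("gate_edge",.203),("bolt_knob",.194),("keeper_lip",.18)]:
    print(k,*[atz(ray(n,P[k][i]),z).round(3) for i,n in enumerate(["side","top"])])
E
```

```text
Traceback (most recent call last):
  File "h.py", line 12, in ray
    d=np.array([u,v,1.]); d=np.array(c["rotation"])@d
                            ~~~~~~~~~~~~~~~~~~~~~~~^~
ValueError: matmul: Input operand 1 has a mismatch in its core dimension 0, with gufunc signature (n?,k),(k,m?)->(n?,m?) (size 3 is different from 4)
```

View pics/a.png

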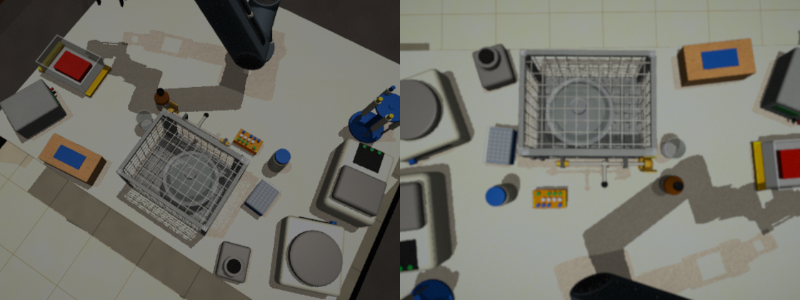

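View pics/a_top.png

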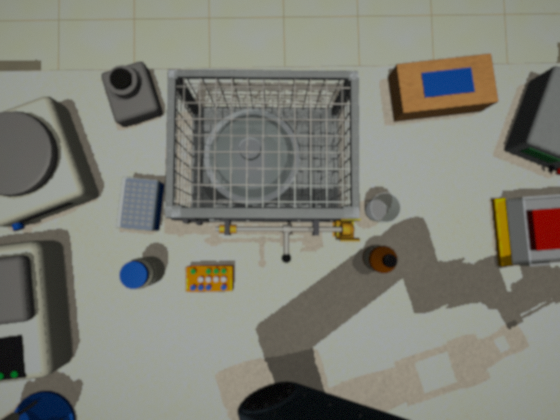

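The top view shows the gate front at row ~220. The knob stub runs to a ball at (287,258), the keeper is at (345,229), the amber bottle at (382,260), the beaker at (379,207) and the rack at (210,277). The camera rotation is a quaternion, so I'm fixing the helper.

```bash
sed -i 's/d=np.array(c\["rotation"\])@d/d=R.from_quat(c["rotation"]).apply(d)/' h.py; python3 - <<'E'
from h import *
P={"gate_hinge":((337,224),(188,216)),"gate_edge":((240,162),(335,220)),"bolt_knob":((280,168),(287,245)),"bolt_nose":((233,154),(355,229)),"keeper_lip":((248,164),(333,228)),"tube_rack":((346,202),(209,276)),"cage":((283,212),(266,220))}
for k,(s,t) in P.items():
    p,e=tri([ray("side",s),ray("top",t)]); print(k,p.round(3),np.round(e,3))
for k,z in [("gate_hinge",.203),("gate_edge",.203),("bolt_knob",.194),("keeper_lip",.18)]:
    print(k,*[atz(ray(n,P[k][i]),z).round(3) for i,n in enumerate(["side","top"])])
print("amber cap",atz(ray("top",(383,260)),.14),"ball",atz(ray("top",(287,258)),.194))
o=get_obs();print(R.from_quat(o["tool_rot"]).as_matrix().round(3), o["time"])
E
```

```text
gate_hinge [0.579 0.233 0.19 ] [0.002 0.002]
gate_edge [ 0.566 -0.068  0.206] [0.004 0.004]
bolt_knob [0.518 0.029 0.189] [0.004 0.004]
bolt_nose [ 0.546 -0.111  0.172] [0.001 0.001]
keeper_lip [ 0.549 -0.064  0.165] [0.002 0.002]
tube_rack [ 0.44   0.219 -0.001] [0.002 0.002]
cage [0.576 0.074 0.02 ] [0.003 0.003]
gate_hinge [0.581 0.236 0.203] [0.579 0.229 0.203]
gate_edge [ 0.567 -0.073  0.203] [ 0.565 -0.064  0.203]
bolt_knob [0.522 0.027 0.194] [0.517 0.033 0.194]
keeper_lip [ 0.553 -0.058  0.18 ] [ 0.549 -0.063  0.18 ]
amber cap [ 0.47862539 -0.17533977  0.14      ] ball [0.49069496 0.03320786 0.194     ]
[[-0.895 -0.     0.446]
 [-0.446  0.    -0.895]
 [-0.    -1.    -0.   ]] 1.35
```

Request:
{"fn": "drive_tool", "kwargs": {"plan": [[-30, -50, -27, 0, 4, 0, 50], [-471, -78, -423, 0, 29, 0, 50], [-471, -78, -423, 0, 29, 0, 50], [-471, -78, -423, 0, 29, 0, 50], [-471, -78, -423, 0, 29, 0, 50], [-471, -78, -423, 0, 29, 0, 50], [-471, -78, -423, 0, 29, 0, 50], [-471, -78, -423, 0, 29, 0, 50], [-471, -78, -423, 0, 29, 0, 50], [-471, -78, -423, 0, 29, 0, 50]], "newtons": 40}}

```text
time: 2.35
position: [0.4561, -0.1105, 0.2911]
tool_rot: [-0.016, -0.707, 0.707, 0.015]
ft_force: [0.6, 0.3, 0.6]
grip_width: 0.0503
```

Request:
{"fn": "drive_tool", "kwargs": {"plan": [[-50, -9, -142, 0, 0, 0, 50], [-50, -9, -142, 0, 0, 0, 50], [-50, -9, -142, 0, 0, 0, 50], [-50, -9, -142, 0, 0, 0, 50], [-50, -9, -142, 0, 0, 0, 50]]}}

```text
time: 2.85
position: [0.5116, 0.0284, 0.2996]
tool_rot: [-0.014, -0.707, 0.707, 0.014]
ft_force: [-1.0, 0.2, -0.7]
grip_width: 0.0498
```

```bash
python3 - <<'E'
from h import *
o=get_obs();print(o["time"],o["position"],o["q"].round(2));M=R.from_quat(o["tool_rot"]).as_matrix();print(M.round(3))
cv2.imwrite("pics/w1.png",camera("wrist"))
for t,z in [("bolt_knob",.194),("gate_edge",.203),("gate_hinge",.203),("keeper_lip",.18),("bolt_nose",.172)]:
    for m in mark_of("wrist",t)[:2]: 
        p=atz(ray("wrist",m["location"],o),z); print(t,np.round(m["location"]),round(m["conf"],2),p.round(3),((p-o["position"])@M).round(3))
E
```

```text
2.85 [0.51164588 0.02844809 0.29958372] [-0.16  0.29  1.61 -0.    1.25  1.45]
[[-0.999 -0.    -0.04 ]
 [ 0.04  -0.001 -0.999]
 [ 0.    -1.     0.001]]
bolt_knob [275. 202.] 0.64 [0.518 0.032 0.194] [-0.006  0.106 -0.004]
bolt_knob [161. 224.] 0.56 [0.502 0.137 0.194] [ 0.014  0.106 -0.108]
gate_edge [394. 145.] 0.7 [ 0.566 -0.069  0.203] [-0.058  0.097  0.095]
gate_hinge [ 63. 156.] 0.83 [0.575 0.227 0.203] [-0.055  0.096 -0.201]
keeper_lip [391. 163.] 0.55 [ 0.547 -0.074  0.18 ] [-0.04  0.12  0.1 ]
keeper_lip [218.  29.] 0.25 [0.671 0.074 0.18 ] [-0.157  0.12  -0.052]
bolt_nose [424. 164.] 0.72 [ 0.545 -0.111  0.172] [-0.038  0.128  0.138]
```

View pics/w1.png

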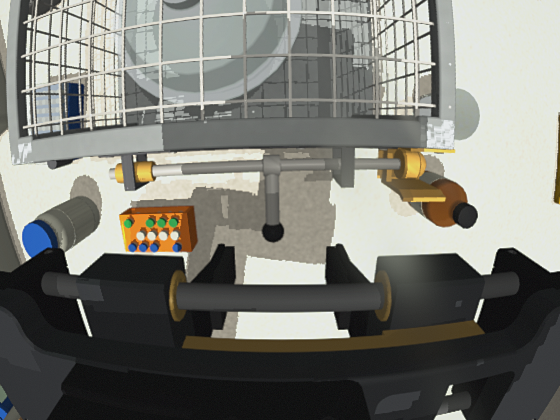

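The stub is at column ~272, between the rod at row 165 and the ball at (272,231), and it's clear of the guides. The marks agree with the triangulation. Next I descend and grip.

Request:
{"fn": "drive_tool", "kwargs": {"plan": [[-3, 45, -5, 0, 0, 0, 50], [-3, 90, -5, 0, 0, 0, 50], [-3, 115, -5, 0, 0, 0, 50], [-3, 125, -5, 0, 0, 0, 50], [-3, 125, -5, 0, 0, 0, 50]]}}

```text
time: 3.65
position: [0.5142, 0.0315, 0.1736]
tool_rot: [0.015, 0.707, -0.707, -0.017]
ft_force: [-0.3, 0.8, 0.2]
grip_width: 0.0503
```

```bash
python3 - <<'E'
from h import *
o=get_obs();print(o["time"],o["position"],o["ft_force"])
cv2.imwrite("pics/w2.png",camera("wrist"))
E
```

```text
3.65 [0.5142402  0.0315047  0.17364915] [-0.31209331  0.80203539  0.18429112]
```

View pics/w2.png

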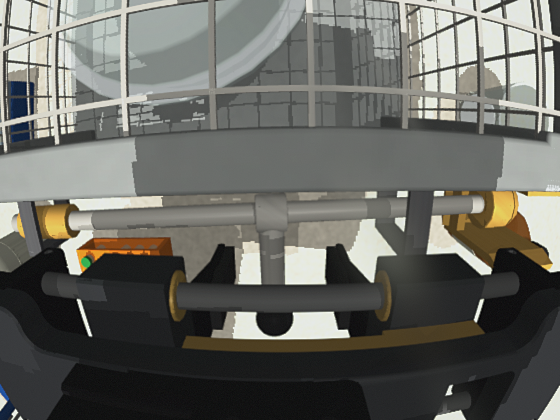

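The stub is at column 272 between fingers centred at ~280, so the tool is ~4 mm off. I'll centre it and close.

Request:
{"fn": "drive_tool", "kwargs": {"plan": [[0, 0, -4, 0, 0, 0, 30], [0, 0, -4, 0, 0, 0, 15], [0, 0, -4, 0, 0, 0, 0], [0, 0, -4, 0, 0, 0, 0], [0, 0, -4, 0, 0, 0, 0], [0, 0, -4, 0, 0, 0, 0]], "newtons": 40}}

```text
time: 4.3
position: [0.515, 0.036, 0.1748]
tool_rot: [-0.015, -0.707, 0.707, 0.015]
ft_force: [-0.9, 0.5, 0.1]
grip_width: 0.0111
```

Request:
{"fn": "drive_tool", "kwargs": {"plan": [[0, -3, 0, 1.4, 0, 0, 0], [0, -6, 0, 2.9, 0, 0, 0], [0, -10, 0, 4.3, 0, 0, 0], [0, -10, 0, 4.3, 0, 0, 0], [0, -10, 0, 4.3, 0, 0, 0]]}}

```text
time: 4.8
position: [0.5147, 0.0364, 0.1842]
tool_rot: [-0.014, -0.68, 0.733, 0.016]
ft_force: [-0.2, -0.5, -3.1]
grip_width: 0.0108
```

```bash
python3 - <<'E'
from h import *
o=get_obs();print(o["time"],o["position"],o["ft_force"],o["moment"]);print(R.from_quat(o["tool_rot"]).as_matrix().round(3))
cv2.imwrite("pics/w3.png",camera("wrist"))
E
```

```text
4.8 [0.51466111 0.03640777 0.18421413] [-0.16259822 -0.5459999  -3.05693624] [0.05468076 0.05129478 0.1174267 ]
[[-0.999 -0.004 -0.043]
 [ 0.043 -0.074 -0.996]
 [ 0.001 -0.997  0.074]]
```

View pics/w3.png

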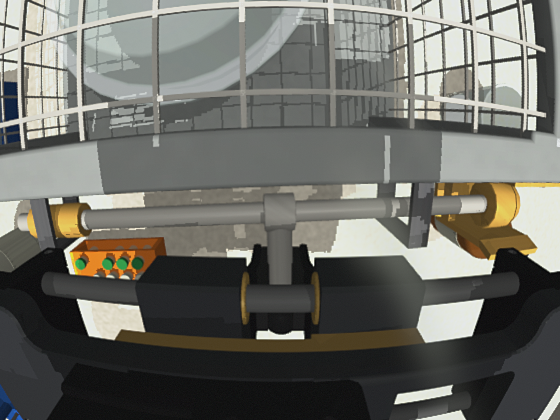

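The bolt hangs in the grip with ~3 N of downward load, and the nose is raised. Now I draw it.

Request:
{"fn": "drive_tool", "kwargs": {"plan": [[0, -0.5, -6, 0, 0, 0, 0], [0, -1, -13, 0, 0, 0, 0], [0, -1.5, -21, 0, 0, 0, 0], [0, -2, -29, 0, 0, 0, 0], [0, -2.7, -37, 0, 0, 0, 0], [0, -3.3, -44, 0, 0, 0, 0], [0, -3.8, -50, 0, 0, 0, 0], [0, -3.8, -51, 0, 0, 0, 0], [0, -3.8, -51, 0, 0, 0, 0]]}}

```text
time: 5.75
position: [0.5154, 0.0831, 0.1843]
tool_rot: [-0.012, -0.676, 0.736, 0.017]
ft_force: [-4.1, -16.9, -2.7]
grip_width: 0.0106
```

```bash
python3 - <<'E'
from h import *
o=get_obs();print(o["time"],o["position"],o["ft_force"],o["moment"])
cv2.imwrite("pics/w4.png",camera("wrist"))
for t in ["bolt_nose","gate_hinge","keeper_lip"]: print(t,[(m["location"],m["conf"]) for m in mark_of("wrist",t)[:2]])
E
```

```text
5.75 [0.51540275 0.0831151  0.1843249 ] [ -4.12526282 -16.88683919  -2.65362841] [-2.51882838  0.71243957  0.0269672 ]
bolt_nose [([512.3, 202.1], 0.72)]
gate_hinge []
keeper_lip [([280.3, 272.8], 0.69), ([508.9, 191.1], 0.56)]
```

View pics/w4.png

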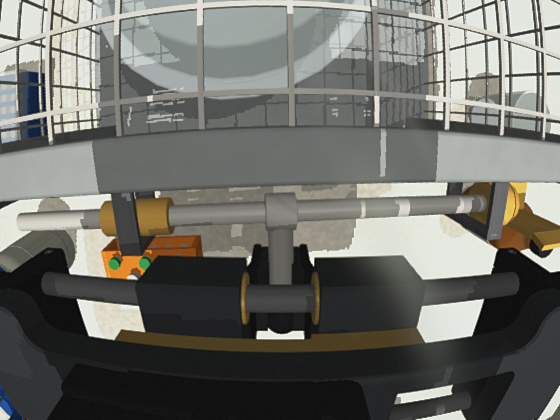

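The nose now sits at the front guide, clear of the keeper, and the stop is felt at 17 N. I'll relax slightly and work out the swing arc.

```bash
cat > arc.py <<'E'
from h import *
import sys
def arc(angs,H=(0.578,0.231),back=(0,-0.002,0)):
    o=get_obs();M=R.from_quat(o["tool_rot"]);p=np.array(o["position"]);H=np.array([*H,0])
    for a in angs:
        Z=R.from_rotvec([0,0,-a]); q=H+Z.apply(p+np.array(back)-H)
        print(a,(M.inv().apply(q-p)*1e3).round(1),np.degrees((M.inv()*Z*M).as_rotvec()).round(1))
E
python3 -c "
from arc import *
arc([0.05,.1,.15,.2,.3,.41])"
```

```text
0.05 [ 7.5 -0.  -1. ] [-0.   2.9 -0.2]
0.1 [14.8 -0.3 -4.4] [-0.   5.7 -0.5]
0.15 [22.1 -0.6 -8.1] [-0.   8.6 -0.7]
0.2 [ 29.1  -0.9 -12.2] [-0.1 11.4 -1. ]
0.3 [ 42.4  -1.6 -21.4] [-0.1 17.1 -1.4]
0.41 [ 56.   -2.5 -33. ] [-0.1 23.4 -2. ]
```

Request:
{"fn": "drive_tool", "kwargs": {"plan": [[0, 0, 2, 0, 0, 0, 0], [4, 0, 0.7, 0, 1.5, -0.1, 0], [7.5, 0, -1, 0, 2.9, -0.2, 0], [11, -0.1, -2.5, 0, 4.3, -0.3, 0], [14.8, -0.3, -4.4, 0, 5.7, -0.5, 0], [22.1, -0.6, -8.1, 0, 8.6, -0.7, 0], [29.1, -0.9, -12.2, -0.1, 11.4, -1, 0], [29.1, -0.9, -12.2, -0.1, 11.4, -1, 0]]}}

```text
time: 6.75
position: [0.4854, 0.0986, 0.1841]
tool_rot: [-0.079, -0.673, 0.729, 0.092]
ft_force: [-4.8, -12.6, -1.7]
grip_width: 0.0107
```

```bash
python3 - <<'E'
from arc import *
o=get_obs();print(o["time"],o["position"],o["ft_force"],o["moment"],o["q"].round(2));print(R.from_quat(o["tool_rot"]).as_matrix().round(3))
a=camera("top");b=camera("wrist");cv2.imwrite("pics/w5.png",np.vstack([cv2.resize(a[130:330,120:440],(800,500))[:300],cv2.resize(b,(400,300)).repeat(1,0) if 0 else np.pad(cv2.resize(b,(400,300)),((0,0),(0,400),(0,0)))]))
for t in ["gate_edge","bolt_nose"]: 
  for m in mark_of("top",t)[:2]: print(t,m, atz(ray("top",m["location"]),.203).round(3))
arc([.05,.1,.15,.21],back=(0,0,0))
E
```

```text
6.75 [0.48544557 0.0986152  0.18412213] [ -4.75054491 -12.64851193  -1.74606551] [-1.89781839  0.65914592 -0.12584841] [ 0.02  0.43  1.76 -0.09  0.98  1.89]
[[-0.971 -0.027 -0.239]
 [ 0.24  -0.076 -0.968]
 [ 0.008 -0.997  0.08 ]]
gate_edge {'location': [335.7, 248.6], 'conf': 0.84} [ 0.508 -0.064  0.203]
gate_edge {'location': [206.7, 224.9], 'conf': 0.19} [0.56  0.192 0.203]
bolt_nose {'location': [327.8, 258.7], 'conf': 0.62} [ 0.488 -0.048  0.203]
0.05 [ 7.5 -0.2 -3. ] [-0.   2.9 -0.2]
0.1 [14.8 -0.4 -6.4] [-0.   5.7 -0.5]
0.15 [ 21.9  -0.7 -10.2] [-0.1  8.6 -0.7]
0.21 [ 30.3  -1.  -15.1] [-0.1 12.  -1. ]
```

View pics/w5.png

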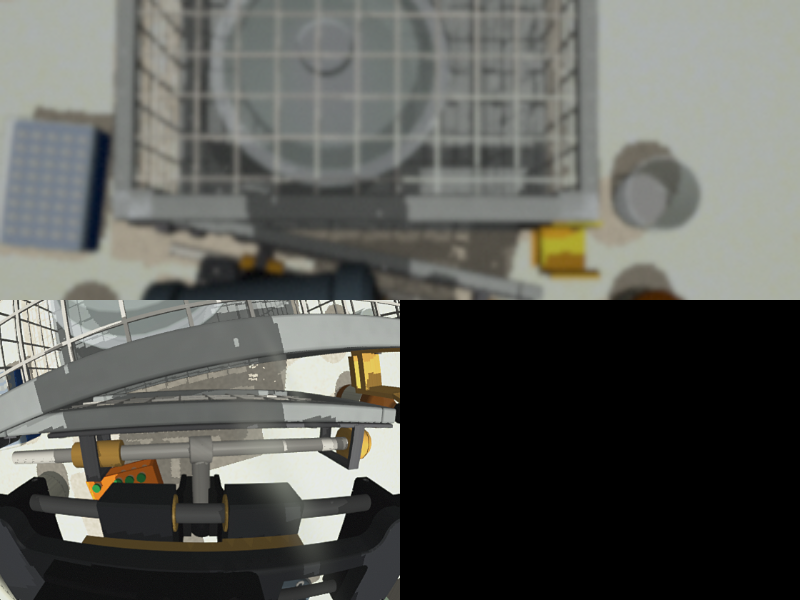

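The gate is swinging: the free edge is ~58 mm out, the bolt is still drawn and the rack is clear. I'll finish the arc.

Request:
{"fn": "drive_tool", "kwargs": {"plan": [[4, -0.1, -0.5, 0, 1.5, -0.1, 0], [7.5, -0.2, -2, 0, 2.9, -0.2, 0], [14.8, -0.4, -5.4, 0, 5.7, -0.5, 0], [21.9, -0.7, -9.2, -0.1, 8.6, -0.7, 0], [30.3, -1, -14.1, -0.1, 12, -1, 0], [30.3, -1, -14.1, -0.1, 12, -1, 0], [30.3, -1, -14.1, -0.1, 12, -1, 0]]}}

```text
time: 7.65
position: [0.46, 0.1195, 0.1842]
tool_rot: [-0.149, -0.661, 0.716, 0.167]
ft_force: [-4.9, -11.2, -1.8]
grip_width: 0.0107
```

```bash
python3 - <<'E'
from arc import *
o=get_obs();print(o["time"],o["position"],o["ft_force"],o["moment"],o["q"].round(2),o["grip_width"])
M=R.from_quat(o["tool_rot"]).as_matrix();print(M.round(3), "yaw swing", np.arctan2(-M[1,0]*-1,-M[0,0])-0.04)
a=camera("top");s=camera("side");b=camera("wrist")
cv2.imwrite("pics/w6.png",np.hstack([cv2.resize(a[170:320,160:400],(480,300)),cv2.resize(b,(400,300))[:, :320]]))
for n in ["top","side","wrist"]:
  for t in ["gate_edge","gate_hinge"]:
    for m in mark_of(n,t)[:1]: print(n,t,m, atz(ray(n,m["location"],o),.203).round(3))
E
```

```text
7.65 [0.45995031 0.11950124 0.1841851 ] [ -4.94615533 -11.20619845  -1.83197637] [-1.56774469  0.7584024   0.01415163] [ 0.06  0.41  1.8  -0.08  0.98  2.13] 0.010692443288540538
[[-0.9   -0.042 -0.434]
 [ 0.436 -0.069 -0.897]
 [ 0.008 -0.997  0.081]] yaw swing 0.411363914521874
top gate_edge {'location': [325.1, 275.1], 'conf': 0.82} [ 0.456 -0.041  0.203]
top gate_hinge {'location': [188.2, 216.8], 'conf': 0.84} [0.577 0.229 0.203]
side gate_edge {'location': [272.5, 133.0], 'conf': 0.74} [ 0.447 -0.044  0.203]
side gate_hinge {'location': [338.2, 221.4], 'conf': 0.66} [0.574 0.235 0.203]
wrist gate_edge {'location': [533.6, 171.3], 'conf': 0.97} [ 0.445 -0.043  0.203]
wrist gate_hinge {'location': [10.9, 185.6], 'conf': 0.55} [0.572 0.227 0.203]
```

View pics/w6.png

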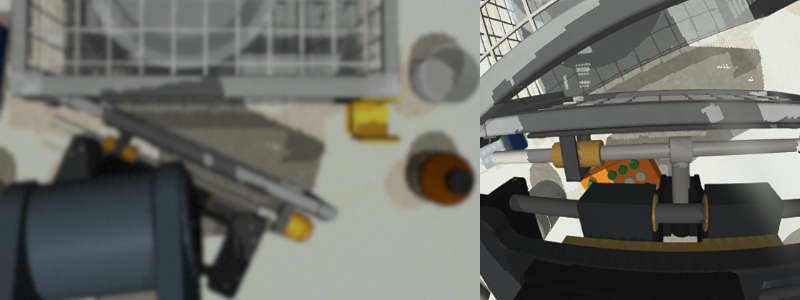

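The gate stands ~0.40–0.41 rad open, with the edge ~11–12 cm out. The nose is against the front guide, the knob is still gripped, and the rack, bottle and beaker haven't been touched.

```bash
python3 -c "
from rig import *
print(hand_in()); o=get_obs(); print(o['time'],o['position'],o['ft_force'],o['grip_width'])"
```

```text
the job is handed in; nothing more can be done
None
the job is handed in; nothing more can be done
```

The gate is open with its free edge about 12 cm out from the post. I handed the job in with the gripper still holding the bolt knob and the bolt drawn back. I gripped the knob from above with 40 N, lifted it 10 mm so the nose cleared the lip, drew the bolt to its stop, and swung the gate towards you.

**Gate opening:** By the tool's turn, the gate swung 0.41 rad. The cameras gave slightly different distances for the edge: about 110 mm from the top camera, 121 mm from the side and 122 mm from the wrist. The angles from hinge to edge came out between 0.385 and 0.40 rad. I took it as about 12 cm and did not adjust further.

**Bolt:** I felt the stop as a 17 N push after about 47 mm of measured hand travel; the full draw is 52 mm. I had no direct reading of the draw, but the last picture showed the nose back against the front guide, well clear of the keeper.

**Grip and load:** The opening was steady at 10.7 mm on the stub, and the wrist force was about 12 N, well under the limits. It took about 8 s of the 32 s allowed.

**Other items:** The tube rack, amber bottle and beaker showed no sign of having been touched in the last pictures. I did not measure any of the other items again afterwards.

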